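# Hold the reference prism in the photometer beam

### The job

Take the black blanking post out of the photometer's light path and drop it into the open steel pot. Then pick the amber glass prism out of its dock, gripping it by its two frosted sides only (never touch the polished ends), and hold it upright in the light path, clear of the instrument, midway between lamp and receiver, so that the beam passes straight through the middle of both polished ends. Finish while still holding it there; don't bump the photometer or shift the things standing around.

Things in the scene. Friction and masses are not known exactly. Their poses are not given: they have to be found in the camera images.
- photometer: Fixed bench photometer: base plate 210 x 84 x 10 mm with two grey heads (56 mm wide, 45 mm long, 107 mm tall overall): lamp (yellow lens) at -x, receiver (green lens) at +x. Origin under the base plate's centre, on the bench; x along the beam, z up. Lens fronts at x = -57 and +57 mm; the space between is open on both sides and above. Only position and yaw vary.
- beam (a point): Middle of the light path, midway between the lenses, 75 mm above the bench; axes as photometer (the beam runs along x). The beam is about 10 mm across.
- blank: Loose black plastic blanking post standing on the photometer's base plate in the beam; round, 90 mm tall, stem 24 mm in diameter from 8 to 74 mm up, foot 32 mm and knob 22 mm in diameter; 60 g or so. Origin at the centre of its underside, z along it.
- blank_center (a point): Centre of the blanking post, half way up (45 mm above its foot).
- pot: Open stainless steel pot, 164 mm across the rim, 72 mm tall, about 120 mm across inside at the floor (3 mm thick), standing loose on the bench. Origin at the centre of its underside, z up.
- dock: Fixed black plastic dock, plate 76 x 60 x 6 mm with a low wall (top 16 mm above the bench) round a pocket of 46 x 30 mm in which the prism stands. Origin at the centre of its underside, x along the long side.
- prism: Loose amber glass prism cell upright in the dock, axes as the dock's: 43 mm in x, 26 in y, 70 tall, about 160 g. Its long sides (facing +y and -y, 42 x 70 mm) are frosted white; its ends (facing +x, -x) are polished clear amber. Origin at the centre of its underside, z up; it stands on the dock's 6 mm plate. Same when turned by half a turn.
- prism_center (a point): Centre of the prism, 35 mm above its underside; axes as prism.
- polished_a: Polished end of the prism facing its -x, 21.5 x 69 mm; origin at the centre of that face. Not to be touched by the robot.
- polished_b: Polished end of the prism facing its +x, 21.5 x 69 mm; origin at the centre of that face. Not to be touched by the robot.
- mortar_by: Bystander: small brass mortar, 85 mm across, 74 mm tall. Origin at the centre of its underside.
- weight_by: Bystander: brass balance weight, 29 mm across, 36 mm tall. Origin at the centre of its underside.
- pen_by: Bystander: white and green marker pen lying on the bench, 17 x 135 x 16 mm. Origin at the centre of its underside, y along it.

How it is judged:
By the outcome, as a careful person would: the job done as asked, in the order asked, and still so for the second after the job is handed in, while the arm keeps its last pose, push and grip.
It also fails if it takes over 64 s, if anything falls off the work surface, if the arm or the gripper's body presses on something with over 40 N, if the wrist force passes 120 N, or if a joint passes its speed limit or range.

### The arm

A 6-joint arm with a two-finger parallel gripper is mounted at the origin on the work surface; the furniture and walls round the work are solid. World frame = base frame: x ahead of the robot, y to its left, z up, the work surface at z = 0. Lengths are in m, angles in rad, forces in N, time in s.
With the tool pointing down it reaches from about 0.375 to 0.925 m from the base axis. Payload 5.7 kg.
Tool frame: the origin (TCP) lies midway between the tips of the shut fingers; the grasp point (between the pads) lies 19 mm behind it (r.grasp_offset is the distance from the TCP to the grasp point, in m); z points along the fingers, x is the direction in which the jaws open and shut, and the axes are right-handed (so a half turn about z gives the same grasp; the last joint's range is limited). The gripper opens to 88 mm and grips with 3 to 60 N. Pads are 20 mm wide; open, the fingers measure 115 mm over their backs; the gripper's body (75 mm by 178 mm) begins 61 mm behind the grasp point.
Start: joints at [1.189, 0.359, 1.51, -0, 1.272, -0.115], TCP at [0.158, 0.579, 0.183] pointing down, gripper open.
Joint ranges: [-2.97, 2.97], [-1.01, 2.36], [0.21, 2.38], [-0.96, 4.11], [0.2, 2.71], [-2.98, 2.98]. Speed limits (rad/s): [2.39, 2.39, 3.14, 3.14, 3.14, 3.14].

### API

Orientations are given as a unit quaternion [x, y, z, w].
In Python, from workcell import r gives the robot as it stands.
- The arm moves only by the tool jog_arm, never from a script. Its argument "rows" is a list of rows, each an object with "jaw": the finger opening in m, from 0 to 0.0878; "delta_pos": the shift along the world's x, y, z in m, a list of three; "twist": the turn, a rotation vector about the world's x, y, z in degrees, a list of three. A call has 1 to 12 rows; each row is the pose to reach, as a shift and turn from the pose measured when the call began; what a row does not reach only later rows make up. A row lasts 1/8 s, in which the tool goes at most 62.5 mm and 10.7 degrees, less where a joint would pass 70% of its speed; a pose out of reach is approached as far as the arm can. A call with a gripper value outside its range is refused whole. The fingers move at their own pace and stop on an object; the grip force is fixed at half the most. Time passes only in rows, so rows that repeat a pose let the fingers close. It gives the time, the measured TCP pose, the force and the opening at its end, in the units of the state.
- r.read_state(): the state, without advancing time (a new reading comes with each control period).
- r.camera(name): name is "side" or "top"; returns a dict with "img" (384x512x3 uint8, red, green, blue), "z_map" (384x512 float32, m along the optical axis (not along the pixel's ray), 0 where there is no reading), "fovy" (degrees; the focal length in pixels is half the picture's height over the tangent of half this angle, whatever the lens; pixels are square), "cx", "cy" (the principal point, pixels), "world_from_camera" (4x4, takes a point from camera to world coordinates). Camera axes: x right, y down, z forward; pixel columns grow to the right and rows downward; lengths in m; the calibration is good to about 2 mm. A picture is of the moment at which its call begins.
- r.hand_in(): hands the job in, once; it reports no verdict.
Trained networks look in a picture, given as the dict that the camera call returned (one of the last four; its "shot" number tells which), for a name from the list of things; names that differ only in an ending like _2 or _b are one class to them, and where a whole thing is asked for, a point or a joint stands for the part that bears it (a point fixed in the world has none). Each returns a list of dicts, best first, with "conf" (0 to 1); they miss things now and then, are a little off and sometimes report something else, mostly with a low value. They report only what shows in the picture. A call takes as long as a camera call.
- r.search_frame(picture, label): "bbox" ([centre column, centre row, width, height] in pixels, round what is visible of it).
- r.masks_of(picture, label): "pixels" (384x512 bool, what is visible of it) and "bbox" ([centre column, centre row, width, height] in pixels, round what is visible of it).
The state is a dict: "t": time; "qpos": joint angles; "qd": joint speeds; "tau": joint torques, N m; "position": TCP position; "orientation": TCP orientation; "force": force on the tool from outside, world axes, zero at the start; "wrist_torque": the same for the moment, N m; "opening": finger opening in m.
Only numpy, scipy, OpenCV 4.12 (cv2) and the standard library are available. Lean on these libraries where they do the work, as an engineer would, in place of code of your own. Each camera call takes 0.05 s, during which the arm holds its last target. There are 200 camera calls.

## Working session

There is one attempt and no reset: what is moved stays moved. The work goes in short steps, Python scripts to look and compute and a tool call to move; the robot and the scene stay as the last step left them, time stands still between calls to the robot, and variables do not carry over. Pictures are saved under pics/ and viewed, about 8 in all and at most 12, crops included, and the job is handed in when it is done.

Besides the shell and the picture viewer there is one more tool, called after ">>>" by a JSON object that holds its "fn" and its "kwargs". jog_arm: Moves the arm, as the interface text tells. Its arguments: {"type":"object","properties":{"rows":{"type":"array","items":{"type":"object","properties":{"jaw":{"type":"number"},"delta_pos":{"type":"array","items":{"type":"number"}},"twist":{"type":"array","items":{"type":"number"}}}}}},"required":["rows"]}

```bash
mkdir -p pics; cat > h.py <<'E'
import numpy as np, cv2
from workcell import r
def world(c):
    h,w=c['z_map'].shape; f=h/2/np.tan(np.radians(c['fovy'])/2)
    v,u=np.mgrid[:h,:w]; z=c['z_map']
    P=np.stack([(u-c['cx'])*z/f,(v-c['cy'])*z/f,z],-1)
    T=np.array(c['world_from_camera']); W=P@T[:3,:3].T+T[:3,3]
    W[z==0]=np.nan; return W
def save(c,n): cv2.imwrite('pics/'+n,c['img'][:,:,::-1])
def rect(p):
    return cv2.minAreaRect((p[:,:2]*1000).astype(np.float32))
E
python3 - <<'E'
from h import *
c=r.camera('top');s=r.camera('side')
print({k:np.round(v,3).tolist() for k,v in r.read_state().items()})
im=np.hstack([c['img'],s['img']]);save(c,'top0.png');save(s,'side0.png')
for nm,cam in(('top',c),('side',s)):
  print(nm,'pos',np.round(np.array(cam['world_from_camera']),3).tolist())
  W=world(cam)
  for l in['photometer','blank','pot','dock','prism','mortar_by','weight_by','pen_by']:
    for m in r.masks_of(cam,l)[:2]:
      p=W[m['pixels']];p=p[~np.isnan(p[:,0])]
      if len(p)<5: continue
      zt=np.percentile(p[:,2],97);q=p[p[:,2]>zt-.008]
      print(nm,l,round(m['conf'],2),np.round(m['bbox']).tolist(),len(p),'ztop',zt.round(3),'all',np.round(rect(p)[0]),np.round(rect(p)[1]),round(rect(p)[2],1),'top',np.round(rect(q)[0]),np.round(rect(q)[1]),round(rect(q)[2],1))
E
```

```text
{'t': 0.1, 'qpos': [1.189, 0.359, 1.511, 0.0, 1.273, -0.115], 'qd': [0.0, 0.001, -0.003, -0.001, -0.001, -0.0], 'tau': [-0.0, -51.635, -27.14, 0.068, 0.028, -0.0], 'position': [0.158, 0.578, 0.182], 'orientation': [0.795, 0.607, -0.001, 0.0], 'force': [0.59, 0.326, 0.551], 'wrist_torque': [0.029, 0.022, 0.003], 'opening': 0.088}
top pos [[0.015, -0.993, 0.121, 0.347], [-1.0, -0.014, 0.01, 0.162], [-0.008, -0.121, -0.993, 1.245], [0.0, 0.0, 0.0, 1.0]]
top photometer 0.76 [306.0, 198.0, 71.0, 27.0] 1739 ztop 0.106 all [469.  18.] [ 90. 225.] 3.9 top [468.  25.] [ 56. 209.] 5.0
top pot 0.85 [199.0, 217.0, 53.0, 52.0] 2190 ztop 0.072 all [400. 357.] [161. 164.] 79.1 top [401. 356.] [162. 160.] 3.0
top pot 0.54 [384.0, 207.0, 20.0, 17.0] 228 ztop 0.079 all [ 444. -243.] [51. 59.] 22.4 top [ 441. -229.] [42. 28.] 29.5
top dock 0.52 [379.0, 208.0, 26.0, 28.0] 243 ztop 0.018 all [ 441. -229.] [76. 60.] 29.0 top [ 441. -228.] [76. 49.] 20.2
top prism 0.57 [384.0, 205.0, 20.0, 17.0] 226 ztop 0.079 all [ 445. -242.] [47. 59.] 18.6 top [ 441. -229.] [42. 28.] 29.5
top mortar_by 0.68 [138.0, 191.
[... 1256 characters left out ...]
op 0.079 all [ 444. -227.] [47. 32.] 28.7 top [ 445. -226.] [44. 30.] 35.9
side mortar_by 0.64 [318.0, 304.0, 42.0, 50.0] 1671 ztop 0.076 all [467. 528.] [149.  96.] 46.2 top [485. 556.] [84. 84.] 42.8
side mortar_by 0.38 [222.0, 136.0, 13.0, 16.0] 217 ztop 0.079 all [ 418. -326.] [254.  63.] 72.2 top [ 445. -226.] [45. 30.] 33.9
side weight_by 0.57 [317.0, 304.0, 40.0, 51.0] 1555 ztop 0.076 all [481. 549.] [99. 84.] 57.4 top [485. 555.] [84. 83.] 21.7
side weight_by 0.5 [208.0, 183.0, 6.0, 8.0] 42 ztop 0.22 all [608. 170.] [389.  15.] 77.1 top [647. 358.] [4. 0.] 96.0
side pen_by 0.61 [242.0, 248.0, 55.0, 10.0] 208 ztop 0.019 all [561. 305.] [ 29. 137.] 54.5 top [560. 308.] [ 16. 134.] 61.7
```

```bash
python3 - <<'E'
from h import *
c=r.camera('top');s=r.camera('side')
a=cv2.resize(c['img'][140:270,110:430],(800,325),interpolation=cv2.INTER_CUBIC)
b=cv2.resize(s['img'][90:340,180:400],(800,0) if 0 else (300,341))
b=cv2.resize(s['img'][110:270,170:350],(309,275),interpolation=cv2.INTER_CUBIC)
o=np.zeros((600,800,3),np.uint8);o[:325]=a;o[325:,:309]=b
b2=cv2.resize(s['img'],(366,275));o[325:,330:696]=b2
cv2.imwrite('pics/a.png',o[:,:,::-1])
for nm,cam in(('top',c),('side',s)):
  W=world(cam); X,Y,Z=W[...,0],W[...,1],W[...,2]
  # photometer heads
  for lo,hi in((-.2,.03),(.03,.3)):
    m=(abs(X-.47)<.06)&(Y>lo)&(Y<hi)&(abs(Y-.027)<.13)&(abs(Z-.107)<.006)&(abs(Y-.027)>.05)
    print(nm,'head',m.sum(),rect(W[m]),W[m][:,2].mean())
  m=(abs(X-.47)<.03)&(abs(Y-.027)<.035)&(Z>.085)
  print(nm,'knob',m.sum(),m.sum() and rect(W[m]),W[m].mean(0))
  m=(abs(X-.445)<.05)&(abs(Y+.227)<.05)&(Z>.068)
  print(nm,'prism',m.sum(),rect(W[m]),W[m].mean(0))
  m=(abs(X-.44)<.06)&(abs(Y+.23)<.06)&(Z>.003)&(Z<.03)
  print(nm,'dock',m.sum(),rect(W[m]))
E
```

```text
top head 194 ((474.8453063964844, -57.06479263305664), (53.93145751953125, 43.00802230834961), 4.712581157684326) 0.10411969981900146
top head 196 ((461.3857421875, 106.40962219238281), (52.361175537109375, 45.04505157470703), 1.379387617111206) 0.1034266699222315
top knob 44 ((469.3351745605469, 32.240089416503906), (19.859251022338867, 18.674053192138672), 77.81999206542969) [0.46878413 0.03241967 0.09846557]
top prism 128 ((440.949951171875, -229.00225830078125), (42.76384735107422, 27.44641876220703), 28.95714569091797) [ 0.44102819 -0.22857845  0.07543453]
top dock 327 ((439.8231201171875, -230.52105712890625), (114.83570861816406, 118.92461395263672), 0.7748336791992188)
side head 116 ((477.5302734375, -52.51094055175781), (54.040618896484375, 42.72813034057617), 6.095877170562744) 0.10560740004499228
side head 154 ((464.256591796875, 109.1750717163086), (54.198734283447266, 47.8843879699707), 4.999502658843994) 0.10438054912205948
side knob 49 ((471.51123046875, 35.76052474975586), (19.16986083984375, 21.985551834106445), 69.18439483642578) [0.47273483 0.03731777 0.09553967]
side prism 64 ((443.0185241699219, -226.9008026123047), (47.72312927246094, 29.372146606445312), 30.92514419555664) [ 0.444203   -0.2237828   0.07550754]
side dock 75 ((437.3516540527344, -231.5804443359375), (112.8000259399414, 111.08847045898438), 89.83488464355469)
```

View pics/a.png

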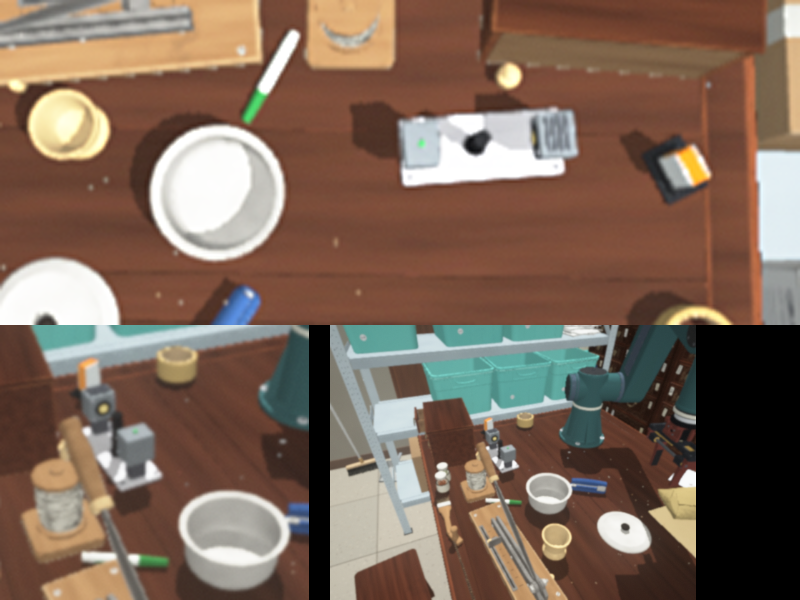

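The photometer runs along world y, with the lamp at the -y end. The post is in the gap, the pot is on the left, and the dock sits at right, rotated about 29°. Next I check clearances and get precise fits.

```bash
python3 - <<'E'
from h import *
c=r.camera('top');s=r.camera('side')
Wt,Ws=world(c),world(s)
W=np.vstack([Wt.reshape(-1,3),Ws.reshape(-1,3)]);W=W[~np.isnan(W[:,0])]
# coarse height map cm, x rows 0.30-0.70, y cols 0.50..-0.40
print('y:',list(range(52,-40,-4)))
for x in np.arange(.72,.26,-.04):
  print('%.2f'%x,[int(100*max([0,*W[(abs(W[:,0]-x)<.02)&(abs(W[:,1]-y/100)<.02)][:,2]])) for y in range(52,-40,-4)])
for n,V in(('top',Wt),('side',Ws)):
  m=(abs(V[...,0]-.445)<.05)&(abs(V[...,1]+.227)<.05)&(V[...,2]>.066)
  p=V[m][:,:2];e,v=np.linalg.eigh(np.cov(p.T));print(n,np.sqrt(e*12),np.degrees(np.arctan2(v[1,1],v[0,1])))
for w,k in(('top',c),('side',s)):
  for m in r.masks_of(k,'dock')[:1]:
    p=world(k)[m['pixels']];p=p[(p[:,2]<.03)&(p[:,2]>.003)];print(w,rect(p))
a=cv2.resize(c['img'][180:230,350:410],(600,500),interpolation=cv2.INTER_NEAREST)
cv2.imwrite('pics/b.png',a[:,:,::-1])
E
```

```text
y: [52, 48, 44, 40, 36, 32, 28, 24, 20, 16, 12, 8, 4, 0, -4, -8, -12, -16, -20, -24, -28, -32, -36]
0.72 [0, 0, 0, 1, 0, 0, 0, 0, 0, 8, 8, 8, 20, 20, 20, 20, 20, 20, 20, 20, 20, 0, 0]
0.68 [3, 6, 3, 3, 3, 3, 1, 12, 12, 12, 0, 0, 20, 20, 20, 20, 20, 20, 20, 20, 20, 0, 0]
0.64 [6, 21, 24, 27, 30, 30, 1, 12, 13, 12, 0, 0, 20, 20, 20, 20, 20, 20, 20, 20, 20, 0, 0]
0.60 [19, 21, 24, 27, 28, 3, 2, 12, 13, 12, 0, 0, 20, 20, 20, 20, 20, 20, 20, 20, 20, 0, 0]
0.56 [3, 3, 3, 3, 3, 3, 2, 2, 2, 2, 0, 0, 19, 20, 20, 20, 20, 20, 20, 20, 20, 0, 0]
0.52 [7, 0, 0, 0, 1, 1, 0, 0, 0, 0, 1, 1, 1, 1, 10, 10, 0, 0, 0, 0, 0, 0, 0]
0.48 [7, 0, 0, 7, 7, 7, 0, 0, 0, 0, 10, 10, 10, 1, 11, 11, 0, 0, 7, 7, 0, 0, 0]
0.44 [7, 0, 7, 7, 0, 7, 7, 0, 0, 0, 10, 10, 8, 1, 10, 10, 0, 0, 8, 8, 1, 0, 0]
0.40 [0, 0, 7, 0, 0, 0, 7, 0, 0, 0, 1, 1, 0, 0, 0, 0, 0, 0, 1, 7, 0, 0, 0]
0.36 [0, 0, 7, 7, 0, 7, 7, 0, 0, 0, 0, 0, 0, 0, 0, 0, 0, 0, 0, 0, 0, 0, 0]
0.32 [0, 0, 0, 7, 7, 7, 0, 0, 0, 0, 0, 0, 0, 0, 0, 0, 0, 0, 0, 0, 0, 0, 0]
0.28 [1, 0, 0, 0, 4, 4, 0, 0, 0, 0, 0, 0, 0, 0, 0, 0, 0, 0, 4, 5, 5, 0, 0]
top [0.0286144  0.04381466] -155.3264391201998
side [0.03101427 0.04920489] -160.52924681678772
top ((440.4341735839844, -227.818115234375), (73.60514068603516, 57.527130126953125), 27.238174438476562)
```

View pics/b.png

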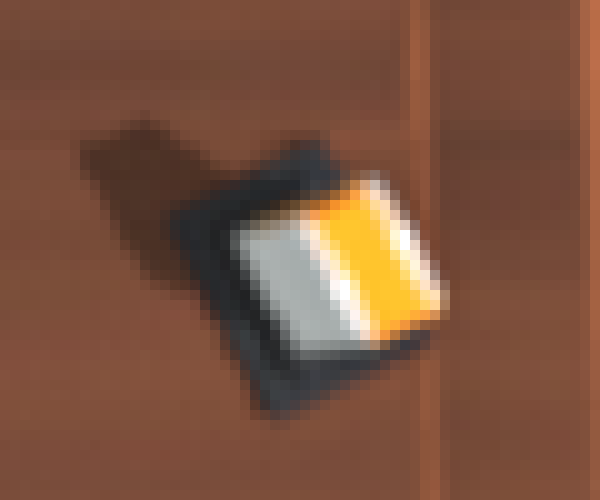

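```bash
python3 - <<'E'
from h import *
c=r.camera('top');s=r.camera('side')
Wt,Ws=world(c),world(s)
for n,V in(('top',Wt),('side',Ws)):
  V=V.reshape(-1,3);V=V[~np.isnan(V[:,0])]
  for y in(.05,.03,.01,-.02,-.06,-.12,-.2):
    m=(abs(V[:,1]-y)<.01)&(V[:,2]>.06)&(V[:,0]>.515)&(V[:,0]<.8)
    for lo,hi in((.06,.12),(.12,.18),(.18,.25)):
      k=m&(V[:,2]>lo)&(V[:,2]<hi)
      if k.sum()>3: print(n,y,lo,k.sum(),V[k][:,0].min().round(3),np.percentile(V[k][:,0],20).round(3))
hsv=cv2.cvtColor(c['img'],cv2.COLOR_RGB2HSV)
m=np.zeros(hsv.shape[:2],bool);m[190:220,375:400]=True
am=m&(hsv[...,0]>12)&(hsv[...,0]<32)&(hsv[...,1]>150)&(hsv[...,2]>190)
f=192/np.tan(np.radians(c['fovy'])/2);T=np.array(c['world_from_camera'])
def onplane(u,v,z):
  d=np.stack([(u-c['cx'])/f,(v-c['cy'])/f,np.ones_like(u,float)],-1)@T[:3,:3].T
  return T[:3,3]+d*((z-T[2,3])/d[...,2])[...,None]
v,u=np.nonzero(am);p=onplane(u.astype(float),v.astype(float),.076)
e,w=np.linalg.eigh(np.cov(p[:,:2].T));print('amber',len(u),p.mean(0),np.sqrt(e*12),np.degrees(np.arctan2(w[1,1],w[0,1]))%180)
# dock dark mask outline
g=m.copy();g[185:225,365:395]=True
dk=g&(hsv[...,2]<70)&(hsv[...,1]<110)
v,u=np.nonzero(dk);p=onplane(u.astype(float),v.astype(float),.016);print('dock',len(u),rect(p))
E
```

```text
top 0.03 0.06 89 0.581 0.593
top 0.03 0.12 62 0.581 0.583
top 0.03 0.18 182 0.58 0.6
top 0.01 0.06 60 0.58 0.581
top 0.01 0.12 48 0.58 0.581
top 0.01 0.18 458 0.579 0.614
top -0.02 0.06 27 0.578 0.578
top -0.02 0.12 30 0.578 0.578
top -0.02 0.18 461 0.576 0.612
top -0.06 0.06 24 0.575 0.576
top -0.06 0.12 31 0.575 0.576
top -0.06 0.18 462 0.574 0.609
top -0.12 0.06 27 0.571 0.571
top -0.12 0.12 30 0.571 0.571
top -0.12 0.18 467 0.569 0.606
top -0.2 0.06 29 0.565 0.566
top -0.2 0.12 84 0.565 0.566
top -0.2 0.18 489 0.564 0.601
side 0.03 0.06 783 0.584 0.613
side 0.03 0.12 851 0.583 0.613
side 0.03 0.18 414 0.583 0.613
side 0.01 0.06 244 0.667 0.725
side 0.01 0.12 280 0.678 0.723
side 0.01 0.18 274 0.581 0.629
side -0.02 0.18 206 0.58 0.623
side -0.06 0.12 8 0.77 0.77
side -0.06 0.18 194 0.576 0.616
side -0.12 0.06 9 0.765 0.766
side -0.12 0.18 166 0.572 0.613
side -0.2 0.18 149 0.567 0.612
amber 72 [ 0.44291238 -0.22899628  0.076     ] [0.01556965 0.04705484] 29.614459985717644
dock 180 ((441.833251953125, -222.09153747558594), (72.17826843261719, 57.65906524658203), 24.431886672973633)
```

>>> {"fn": "jog_arm", "kwargs": {"rows": [{"delta_pos": [0.02,-0.03,0.03],"twist": [0,0,-8],"jaw": 0.085},{"delta_pos": [0.055,-0.08,0.04],"twist": [0,0,-16],"jaw": 0.085},{"delta_pos": [0.09,-0.13,0.04],"twist": [0,0,-24],"jaw": 0.085},{"delta_pos": [0.125,-0.18,0.04],"twist": [0,0,-32],"jaw": 0.085},{"delta_pos": [0.16,-0.23,0.04],"twist": [0,0,-40],"jaw": 0.085},{"delta_pos": [0.195,-0.28,0.04],"twist": [0,0,-48],"jaw": 0.085},{"delta_pos": [0.225,-0.335,0.04],"twist": [0,0,-56],"jaw": 0.085},{"delta_pos": [0.255,-0.39,0.04],"twist": [0,0,-64],"jaw": 0.07},{"delta_pos": [0.285,-0.445,0.04],"twist": [0,0,-70],"jaw": 0.07},{"delta_pos": [0.312,-0.5,0.04],"twist": [0,0,-70],"jaw": 0.07},{"delta_pos": [0.312,-0.544,0.04],"twist": [0,0,-70],"jaw": 0.07},{"delta_pos": [0.312,-0.544,0.04],"twist": [0,0,-70],"jaw": 0.07}]}}

```text
t: 2.8
position: [0.4705, 0.0321, 0.2231]
orientation: [0.999, 0.039, -0.0, 0.0]
force: [-0.2, 1.3, 1.3]
opening: 0.0701
```

```bash
python3 - <<'E'
from h import *
c=r.camera('top');s=r.camera('side')
o=np.hstack([cv2.resize(c['img'][150:250,250:370],(480,400)),cv2.resize(s['img'][110:235,190:290],(320,400))])
cv2.imwrite('pics/c.png',o[:,:,::-1])
V=world(s).reshape(-1,3)
m=(abs(V[:,0]-.47)<.025)&(abs(V[:,1]-.03)<.025)&(V[:,2]>.088)&(V[:,2]<.12)
print(m.sum(),V[m].mean(0),rect(V[m]))
E
```

```text
37 [0.47316619 0.03735943 0.09870939] ((473.26239013671875, 36.26817321777344), (21.94367027282715, 19.222797393798828), 69.24063110351562)
```

View pics/c.png

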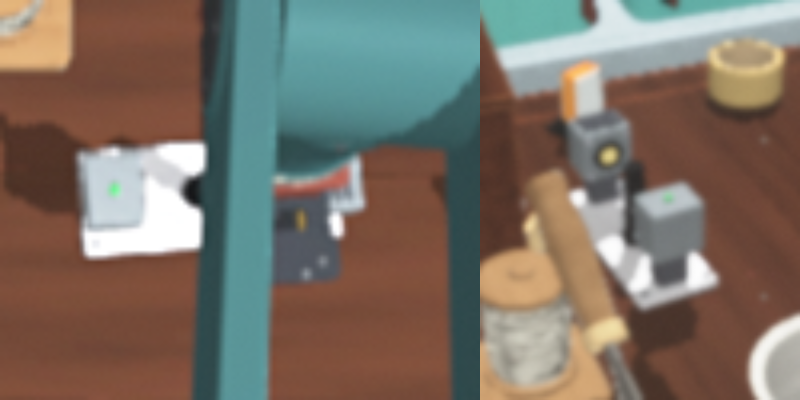

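```bash
python3 - <<'E'
from h import *
s=r.camera('side');c=r.camera('top')
o=np.zeros((600,800,3),np.uint8);o[:300,:400]=cv2.resize(s['img'],(400,300));o[:300,400:]=cv2.resize(c['img'],(400,300))
o[300:,:800]=cv2.resize(s['img'][:150,140:340],(800,600))[300:]
cv2.imwrite('pics/d.png',o[:,:,::-1])
T=np.array(s['world_from_camera']);f=192/np.tan(np.radians(s['fovy'])/2)
for P in([.47,.032,.223],[.47,.032,.107],[0,0,0.2]):
  p=T[:3,:3].T@(np.array(P)-T[:3,3]);print(P,p[0]/p[2]*f+s['cx'],p[1]/p[2]*f+s['cy'],p[2])
E
```

```text
[0.47, 0.032, 0.223] 236.33805792954183 125.79596387732725 1.0512511893107053
[0.47, 0.032, 0.107] 237.42286929852585 159.17775249777227 1.1201826213836763
[0, 0, 0.2] 359.8525334111135 105.5851636689792 1.2348471847004618
```

View pics/d.png

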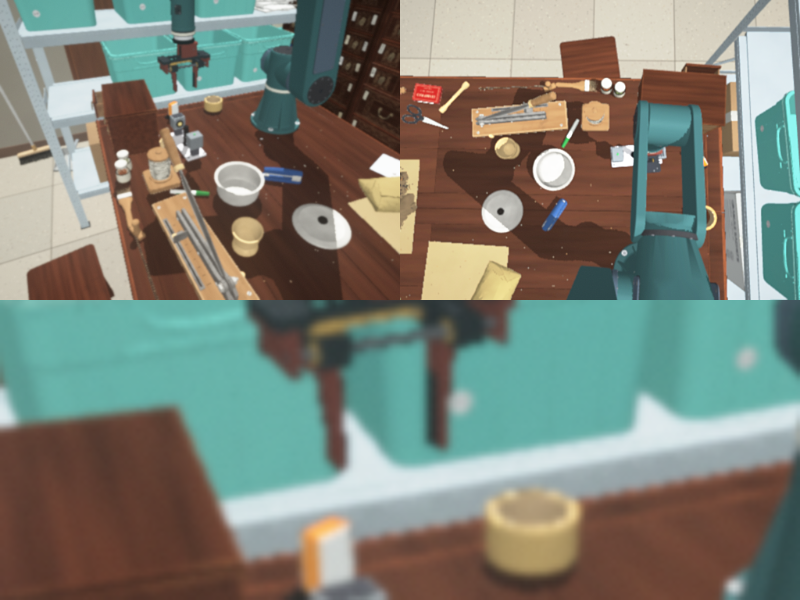

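```bash
python3 - <<'E'
from h import *
s=r.camera('side');V=world(s).reshape(-1,3)
m=(abs(V[:,0]-.47)<.08)&(abs(V[:,1]-.03)<.06)&(V[:,2]>.13)&(V[:,2]<.4)
p=V[m];print(len(p),p.min(0),p.max(0))
for x in(-1,1):
  q=p[((p[:,0]-.47)*x>.02)&(p[:,2]<p[:,2].min()+.04)];print(x,len(q),np.round(q.min(0),4),np.round(q.max(0),4),np.round(q.mean(0),4))
print(r.read_state()['position'])
E
```

```text
1423 [ 0.39002517 -0.00229587  0.26405237] [0.54993369 0.07759925 0.39995215]
-1 77 [0.4242 0.021  0.2641] [0.4366 0.0453 0.3039] [0.4322 0.0369 0.2834]
1 77 [0.5039 0.027  0.2652] [0.5161 0.0533 0.3039] [0.511  0.0448 0.2845]
[0.46997602 0.03597185 0.2231683 ]
```

>>> {"fn": "jog_arm", "kwargs": {"rows": [{"delta_pos": [0,0,0],"jaw": 0.0},{"delta_pos": [0,0,0],"jaw": 0.0},{"delta_pos": [0,0,0],"jaw": 0.0},{"delta_pos": [0,0,0],"jaw": 0.0},{"delta_pos": [0,0,0],"jaw": 0.0},{"delta_pos": [0,0,0],"jaw": 0.0}]}}

```text
invalid input
```

```bash
python3 - <<'E'
from h import *
s=r.camera('side');V=world(s).reshape(-1,3)
m=(abs(V[:,0]-.47)<.08)&(abs(V[:,1]-.03)<.06)&(V[:,2]>.13)&(V[:,2]<.4)
p=V[m];print(len(p),p.min(0),p.max(0))
for z in np.arange(.2,.4,.01):
  q=p[abs(p[:,2]-z)<.005]
  if len(q):print(z.round(3),len(q),np.round(q.min(0)[:2],3),np.round(q.max(0)[:2],3))
t=r.read_state();print(t['position'],t['orientation'],t['opening'],t['qpos'],t['qd'])
E
```

```text
1432 [ 0.39005588 -0.00045084  0.26339991] [0.54997774 0.07788064 0.39970833]
0.26 3 [0.427 0.039] [0.506 0.05 ]
0.27 38 [0.427 0.023] [0.514 0.052]
0.28 40 [0.427 0.023] [0.515 0.052]
0.29 39 [0.426 0.022] [0.515 0.054]
0.3 42 [0.424 0.025] [0.516 0.052]
0.31 41 [0.423 0.022] [0.519 0.054]
0.32 49 [0.423 0.023] [0.519 0.053]
0.33 51 [0.421 0.022] [0.521 0.053]
0.34 36 [0.413 0.023] [0.531 0.055]
0.35 109 [0.391 0.001] [0.55  0.078]
0.36 238 [0.39  0.011] [0.55  0.077]
0.37 169 [0.39  0.027] [0.547 0.077]
0.38 228 [0.39  0.016] [0.55  0.078]
0.39 298 [ 0.39 -0.  ] [0.55  0.076]
[0.4699649  0.03598079 0.22318239] [ 9.99116126e-01  4.20350521e-02 -3.97340921e-06 -1.44540309e-04] 0.07004488907349225 [-7.05514962e-02  1.32754342e-01  1.71943837e+00  2.98077548e-04
  1.28944033e+00 -1.54729148e-01] [ 0.00138841  0.00211343 -0.00107397 -0.00195324 -0.00161168 -0.00292672]
```

>>> {"fn": "jog_arm", "kwargs": {"rows": [{"delta_pos": [0,0,-0.02],"twist": [0,0,0],"jaw": 0.07},{"delta_pos": [0,0,-0.05],"twist": [0,0,0],"jaw": 0.07},{"delta_pos": [0,0,-0.08],"twist": [0,0,0],"jaw": 0.07},{"delta_pos": [0,0,-0.11],"twist": [0,0,0],"jaw": 0.07},{"delta_pos": [0,0,-0.13],"twist": [0,0,0],"jaw": 0.07},{"delta_pos": [0,0,-0.13],"twist": [0,0,0],"jaw": 0.07},{"delta_pos": [0,0,-0.13],"twist": [0,0,0],"jaw": 0.07}]}}

```text
t: 3.98
position: [0.4706, 0.0365, 0.0939]
orientation: [0.999, 0.043, 0.0, -0.0]
force: [0.0, 0.3, -0.2]
opening: 0.0701
```

```bash
python3 - <<'E'
from h import *
s=r.camera('side');V=world(s).reshape(-1,3)
m=(abs(V[:,0]-.47)<.08)&(abs(V[:,1]-.03)<.06)&(V[:,2]>.08)&(V[:,2]<.4)
p=V[m]
for z in np.arange(.09,.24,.01):
  q=p[abs(p[:,2]-z)<.005]
  if len(q):print(z.round(3),len(q),np.round(q.min(0)[:2],3),np.round(q.max(0)[:2],3))
t=r.read_state();print(t['t'],t['position'],t['opening'],t['force'])
o=cv2.resize(s['img'][90:190,190:290],(500,500));cv2.imwrite('pics/e.png',o[:,:,::-1])
E
```

```text
0.09 23 [ 0.461 -0.03 ] [0.484 0.047]
0.1 39 [ 0.44 -0.03] [0.505 0.09 ]
0.13 2 [0.435 0.034] [0.505 0.047]
0.14 25 [0.427 0.029] [0.515 0.052]
0.15 31 [0.428 0.029] [0.516 0.053]
0.16 31 [0.427 0.029] [0.516 0.05 ]
0.17 31 [0.424 0.019] [0.516 0.053]
0.18 33 [0.424 0.024] [0.518 0.053]
0.19 41 [0.424 0.023] [0.52  0.053]
0.2 37 [0.419 0.028] [0.52  0.054]
0.21 19 [0.425 0.022] [0.53  0.057]
0.22 69 [0.39  0.009] [0.55  0.076]
0.23 184 [0.39  0.019] [0.55  0.077]
4.025 [0.47085573 0.03638316 0.09410966] 0.06966394715456395 [ 0.51708094 -0.26504609  0.65145572]
```

View pics/e.png

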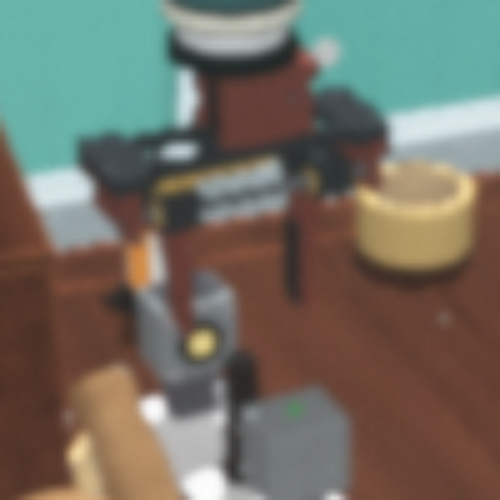

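>>> {"fn": "jog_arm", "kwargs": {"rows": [{"delta_pos": [0,-0.001,-0.015],"twist": [0,0,0],"jaw": 0.07},{"delta_pos": [0,-0.001,-0.03],"twist": [0,0,0],"jaw": 0.07},{"delta_pos": [0,-0.001,-0.045],"twist": [0,0,0],"jaw": 0.07},{"delta_pos": [0,-0.001,-0.06],"twist": [0,0,0],"jaw": 0.07},{"delta_pos": [0,-0.001,-0.063],"twist": [0,0,0],"jaw": 0.07},{"delta_pos": [0,-0.001,-0.063],"twist": [0,0,0],"jaw": 0.07}]}}

```text
t: 4.78
position: [0.4709, 0.0353, 0.0311]
orientation: [0.999, 0.042, 0.001, -0.0]
force: [0.5, 0.0, 0.3]
opening: 0.0701
```

```bash
python3 - <<'E'
from h import *
s=r.camera('side');V=world(s).reshape(-1,3)
m=(abs(V[:,0]-.47)<.08)&(abs(V[:,1]-.035)<.025)&(V[:,2]>.04)&(V[:,2]<.2)
p=V[m]
for z in np.arange(.05,.17,.01):
  q=p[abs(p[:,2]-z)<.005];a=q[q[:,0]<.45];b=q[q[:,0]>.49]
  print(z.round(3),len(q),len(a) and np.round([a[:,0].min(),a[:,0].max(),a[:,1].min(),a[:,1].max()],3),len(b) and np.round([b[:,0].min(),b[:,0].max(),b[:,1].min(),b[:,1].max()],3))
t=r.read_state();print(t['t'],t['position'],t['opening'],t['force'])
o=cv2.resize(s['img'][100:200,190:290],(500,500),interpolation=cv2.INTER_CUBIC);cv2.imwrite('pics/f.png',o[:,:,::-1])
E
```

```text
0.05 8 0 0
0.06 9 0 0
0.07 16 [0.431 0.431 0.042 0.042] [0.504 0.515 0.028 0.048]
0.08 49 [0.427 0.437 0.028 0.044] [0.505 0.515 0.026 0.052]
0.09 47 [0.428 0.436 0.024 0.045] [0.507 0.515 0.029 0.05 ]
0.1 55 [0.428 0.436 0.027 0.044] [0.507 0.516 0.031 0.05 ]
0.11 28 [0.424 0.436 0.028 0.045] [0.506 0.518 0.031 0.054]
0.12 31 [0.424 0.436 0.021 0.043] [0.507 0.518 0.033 0.051]
0.13 35 [0.424 0.437 0.021 0.046] [0.506 0.52  0.032 0.052]
0.14 28 [0.421 0.435 0.024 0.047] [0.508 0.521 0.036 0.053]
0.15 11 [0.394 0.436 0.017 0.06 ] [0.528 0.531 0.048 0.052]
0.16 28 [0.391 0.436 0.012 0.06 ] [0.53  0.55  0.042 0.058]
4.825 [0.47116657 0.03534484 0.03136382] 0.06997385969149195 [-0.14829327  0.5191861  -0.2592921 ]
```

View pics/f.png

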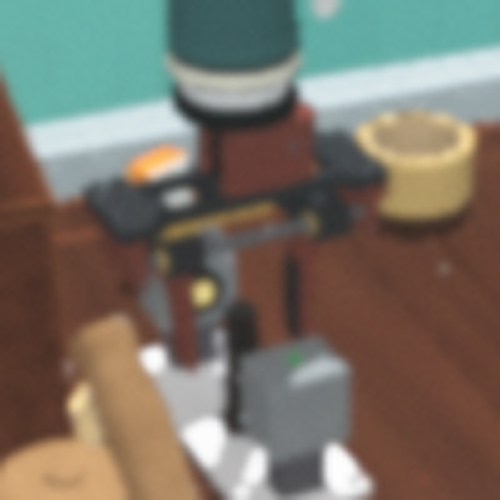

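>>> {"fn": "jog_arm", "kwargs": {"rows": [{"delta_pos": [0,0,-0.01],"twist": [0,0,0],"jaw": 0.07},{"delta_pos": [0,0,-0.018],"twist": [0,0,0],"jaw": 0.05},{"delta_pos": [0,0,-0.018],"twist": [0,0,0],"jaw": 0.035},{"delta_pos": [0,0,-0.018],"twist": [0,0,0],"jaw": 0.03},{"delta_pos": [0,0,-0.018],"twist": [0,0,0],"jaw": 0.015},{"delta_pos": [0,0,-0.018],"twist": [0,0,0],"jaw": 0.015},{"delta_pos": [0,0,-0.018],"twist": [0,0,0],"jaw": 0.015},{"delta_pos": [0,0,-0.018],"twist": [0,0,0],"jaw": 0.015}]}}

```text
t: 5.82
position: [0.4714, 0.0353, 0.0135]
orientation: [0.999, 0.042, 0.001, -0.0]
force: [-0.4, 0.0, 1.0]
opening: 0.0233
```

>>> {"fn": "jog_arm", "kwargs": {"rows": [{"delta_pos": [0,0,0.02],"twist": [0,0,0],"jaw": 0.015},{"delta_pos": [0,0,0.06],"twist": [0,0,0],"jaw": 0.015},{"delta_pos": [0,0,0.11],"twist": [0,0,0],"jaw": 0.015},{"delta_pos": [0,0,0.15],"twist": [0,0,0],"jaw": 0.015},{"delta_pos": [-0.005,0.02,0.16],"twist": [0,0,0],"jaw": 0.015},{"delta_pos": [-0.015,0.06,0.16],"twist": [0,0,0],"jaw": 0.015},{"delta_pos": [-0.027,0.11,0.16],"twist": [0,0,0],"jaw": 0.015},{"delta_pos": [-0.038,0.16,0.16],"twist": [0,0,0],"jaw": 0.015},{"delta_pos": [-0.048,0.21,0.16],"twist": [0,0,0],"jaw": 0.015},{"delta_pos": [-0.06,0.26,0.16],"twist": [0,0,0],"jaw": 0.015},{"delta_pos": [-0.068,0.305,0.16],"twist": [0,0,0],"jaw": 0.015},{"delta_pos": [-0.07,0.323,0.16],"twist": [0,0,0],"jaw": 0.015}]}}

```text
t: 7.32
position: [0.4005, 0.3602, 0.1733]
orientation: [0.999, 0.044, 0.001, -0.0]
force: [0.9, 0.4, -0.5]
opening: 0.0233
```

```bash
python3 - <<'E'
from h import *
s=r.camera('side')
t=r.read_state();print(t['t'],t['position'],t['opening'],t['force'],t['orientation'])
o=cv2.resize(s['img'][90:290,190:390],(500,500),interpolation=cv2.INTER_CUBIC);cv2.imwrite('pics/g.png',o[:,:,::-1])
E
```

```text
7.375 [0.40086627 0.36120775 0.17332863] 0.023432213322157138 [-0.75297056  1.32888    -0.19375344] [ 9.99050308e-01  4.35479154e-02  1.30924485e-03 -5.89818513e-04]
```

View pics/g.png

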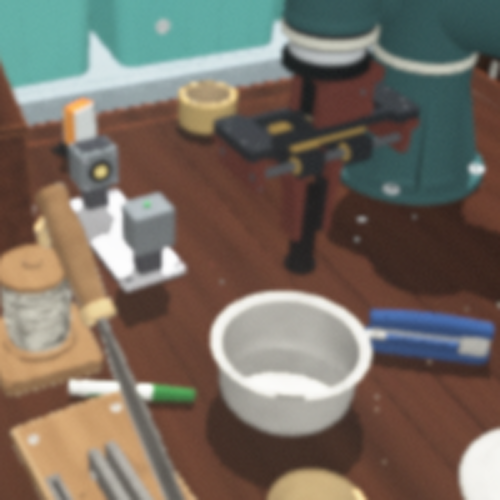

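>>> {"fn": "jog_arm", "kwargs": {"rows": [{"delta_pos": [0,-0.002,-0.03],"twist": [0,0,0],"jaw": 0.015},{"delta_pos": [0,-0.002,-0.07],"twist": [0,0,0],"jaw": 0.015},{"delta_pos": [0,-0.002,-0.11],"twist": [0,0,0],"jaw": 0.015},{"delta_pos": [0,-0.002,-0.14],"twist": [0,0,0],"jaw": 0.015},{"delta_pos": [0,-0.002,-0.152],"twist": [0,0,0],"jaw": 0.015},{"delta_pos": [0,-0.002,-0.152],"twist": [0,0,0],"jaw": 0.015},{"delta_pos": [0,-0.002,-0.152],"twist": [0,0,0],"jaw": 0.05},{"delta_pos": [0,-0.002,-0.152],"twist": [0,0,0],"jaw": 0.055},{"delta_pos": [0,-0.002,-0.152],"twist": [0,0,0],"jaw": 0.055},{"delta_pos": [0,-0.002,-0.152],"twist": [0,0,0],"jaw": 0.055},{"delta_pos": [0,-0.002,-0.1],"twist": [0,0,0],"jaw": 0.055},{"delta_pos": [0,-0.002,0.0],"twist": [0,0,0],"jaw": 0.055}]}}

```text
t: 8.88
position: [0.3996, 0.3584, 0.136]
orientation: [0.999, 0.044, -0.0, 0.0]
force: [0.2, -0.7, -0.1]
opening: 0.0551
```

```bash
python3 - <<'E'
from h import *
s=r.camera('side');V=world(s)
t=r.read_state();print(t['t'],t['position'],t['opening'],t['force'])
p=V.reshape(-1,3)
g=s['img'].max(2).reshape(-1)
m=(np.hypot(p[:,0]-.401,p[:,1]-.358)<.06)&(p[:,2]>.005)&(p[:,2]<.11)&(g<70)
print('dark in pot',m.sum(),p[m].min(0),p[m].max(0))
q=p[(p[:,2]>.066)&(p[:,2]<.078)&(np.hypot(p[:,0]-.401,p[:,1]-.358)<.1)];print('pot rim',rect(q))
for m in r.masks_of(s,'prism'): 
  q=V[m['pixels']];print(m['conf'],m['bbox'],np.nanmean(q,0))
E
```

```text
8.925 [0.40448088 0.36195151 0.14489567] 0.05480431169746642 [1.35336646 0.60212975 5.19734314]
dark in pot 171 [0.39486104 0.35366058 0.01095763] [0.41479278 0.37086205 0.09646297]
pot rim ((401.6076965332031, 359.39215087890625), (164.2316436767578, 162.6955108642578), 43.86833953857422)
0.72 [221.5, 138.5, 12.8, 17.6] [ 0.4456877  -0.21996137  0.05705494]
```

>>> {"fn": "jog_arm", "kwargs": {"rows": [{"delta_pos": [0,-0.01,0.03],"twist": [0,0,0],"jaw": 0.07},{"delta_pos": [0.004,-0.05,0.045],"twist": [0,0,-5],"jaw": 0.07},{"delta_pos": [0.008,-0.105,0.045],"twist": [0,0,-12],"jaw": 0.07},{"delta_pos": [0.012,-0.16,0.045],"twist": [0,0,-19],"jaw": 0.07},{"delta_pos": [0.016,-0.215,0.045],"twist": [0,0,-26],"jaw": 0.07},{"delta_pos": [0.02,-0.27,0.045],"twist": [0,0,-33],"jaw": 0.07},{"delta_pos": [0.024,-0.325,0.045],"twist": [0,0,-40],"jaw": 0.07},{"delta_pos": [0.028,-0.38,0.045],"twist": [0,0,-47],"jaw": 0.07},{"delta_pos": [0.032,-0.435,0.045],"twist": [0,0,-54],"jaw": 0.07},{"delta_pos": [0.035,-0.49,0.045],"twist": [0,0,-61],"jaw": 0.07},{"delta_pos": [0.038,-0.545,0.045],"twist": [0,0,-68],"jaw": 0.07},{"delta_pos": [0.038,-0.59,0.045],"twist": [0,0,-68],"jaw": 0.07}]}}

```text
t: 10.48
position: [0.4429, -0.2298, 0.1869]
orientation: [0.852, -0.523, 0.008, 0.0]
force: [0.9, 0.7, 0.2]
opening: 0.0698
```

```bash
cat > pr.py <<'E'
from h import *
s=r.camera('side');V=world(s)
t=r.read_state();q=t['orientation'];print(t['t'],np.round(t['position'],4),t['opening'],np.round(t['force'],1),'yaw',np.degrees(2*np.arctan2(q[1],q[0])),'q6',t['qpos'][5])
p=V.reshape(-1,3)
k=(abs(p[:,0]-.443)<.04)&(abs(p[:,1]+.228)<.04)&(p[:,2]>.03)&(p[:,2]<.084)
a=np.degrees(27 and .471); 
u=np.array([np.cos(np.radians(27)),np.sin(np.radians(27))]);n=np.array([-u[1],u[0]])
d=p[:,:2]-[.442,-.228]
top=k&(p[:,2]>.07)&(p[:,2]<.081)
print('top',top.sum(),rect(p[top]))
# frosted +n face fit, side pts
f=k&(p[:,2]<.068)&(abs(d@u)<.018)
if f.sum()>8:
  a=d[f]@u;b=d[f]@n;c=np.polyfit(a,b,1);r_=b-np.polyval(c,a);kk=abs(r_)<.004;c=np.polyfit(a[kk],b[kk],1);print('frost',f.sum(),'n off',c[1],'yaw',27+np.degrees(np.arctan(c[0])))
e=k&(p[:,2]<.068)&(abs(d@n)<.010)&(d@u>.012)
if e.sum()>5:print('end off',np.median(d[e]@u),e.sum())
E
python3 pr.py; python3 - <<'E'
from h import *
c=r.camera('top');s=r.camera('side');T=world(c)
o=np.hstack([cv2.resize(c['img'][170:250,350:430],(400,400)),cv2.resize(s['img'][80:160,180:260],(400,400),interpolation=cv2.INTER_CUBIC)]);cv2.imwrite('pics/i.png',o[:,:,::-1])
E
```

```text
10.525 [ 0.4437 -0.2351  0.1871] 0.07012530747661948 [ 1.2 -5.3  0. ] yaw -63.109521270062444 q6 0.48024510511452906
top 57 ((442.4179992675781, -227.44039916992188), (49.03422927856445, 26.981950759887695), 24.884023666381836)
frost 60 n off 0.01131950758643997 yaw 29.14923559556004
end off 0.02194258346485599 36
```

View pics/i.png

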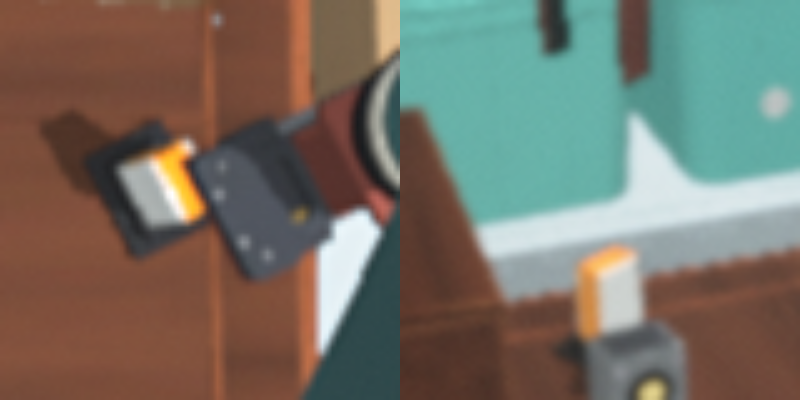

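>>> {"fn": "jog_arm", "kwargs": {"rows": [{"delta_pos": [0,0.004,0],"twist": [0,0,0],"jaw": 0.07},{"delta_pos": [0,0.004,-0.03],"twist": [0,0,0],"jaw": 0.07},{"delta_pos": [0,0.004,-0.06],"twist": [0,0,0],"jaw": 0.07},{"delta_pos": [0,0.004,-0.09],"twist": [0,0,0],"jaw": 0.07},{"delta_pos": [0,0.004,-0.1],"twist": [0,0,0],"jaw": 0.07},{"delta_pos": [0,0.004,-0.1],"twist": [0,0,0],"jaw": 0.07},{"delta_pos": [0,0.004,-0.1],"twist": [0,0,0],"jaw": 0.07}]}}

```text
t: 11.5
position: [0.4437, -0.2256, 0.0878]
orientation: [0.852, -0.524, 0.008, 0.0]
force: [0.3, -0.7, -0.3]
opening: 0.0702
```

```bash
python3 pr.py; python3 - <<'E'
from h import *
s=r.camera('side');p=world(s).reshape(-1,3)
d=p[:,:2]-[.4425,-.2288];j=np.array([np.cos(np.radians(-63)),np.sin(np.radians(-63))]);l=np.array([-j[1],j[0]])
a,b=d@j,d@l
for z in np.arange(.1,.2,.01):
  m=(abs(p[:,2]-z)<.005)&(abs(a)<.07)&(abs(b)<.03)
  for sgn in(-1,1):
    k=m&(a*sgn>.02)
    if k.sum():print(z.round(2),sgn,k.sum(),'jaw',a[k].min().round(3),a[k].max().round(3),'lat',b[k].min().round(3),b[k].max().round(3))
E
```

```text
11.55 [ 0.4438 -0.2258  0.0879] 0.06982967901965016 [ 0.1 -0.4  0.8] yaw -63.16531579341293 q6 0.4929475582400239
top 57 ((442.5213928222656, -228.3023223876953), (47.56612014770508, 28.916366577148438), 30.83013916015625)
frost 63 n off 0.011058805739541861 yaw 27.437369851306844
end off 0.022112167964970064 33
0.13 -1 9 jaw -0.047 -0.038 lat -0.006 0.016
0.13 1 7 jaw 0.031 0.042 lat -0.004 0.014
0.14 -1 15 jaw -0.048 -0.038 lat -0.008 0.015
0.14 1 17 jaw 0.03 0.044 lat -0.009 0.014
0.15 -1 15 jaw -0.048 -0.038 lat -0.006 0.015
0.15 1 14 jaw 0.031 0.043 lat -0.01 0.014
0.16 -1 14 jaw -0.049 -0.04 lat -0.008 0.014
0.16 1 18 jaw 0.03 0.046 lat -0.009 0.013
0.17 -1 15 jaw -0.051 -0.041 lat -0.007 0.016
0.17 1 13 jaw 0.029 0.044 lat -0.002 0.014
0.18 -1 18 jaw -0.053 -0.04 lat -0.011 0.015
0.18 1 16 jaw 0.03 0.044 lat -0.005 0.013
0.19 -1 13 jaw -0.053 -0.043 lat -0.008 0.014
0.19 1 18 jaw 0.031 0.045 lat -0.008 0.013
```

>>> {"fn": "jog_arm", "kwargs": {"rows": [{"delta_pos": [0,-0.0045,0],"twist": [0,0,0],"jaw": 0.07},{"delta_pos": [0,-0.0045,-0.01],"twist": [0,0,0],"jaw": 0.07},{"delta_pos": [0,-0.0045,-0.03],"twist": [0,0,0],"jaw": 0.07},{"delta_pos": [0,-0.0045,-0.05],"twist": [0,0,0],"jaw": 0.07},{"delta_pos": [0,-0.0045,-0.07],"twist": [0,0,0],"jaw": 0.07},{"delta_pos": [0,-0.0045,-0.085],"twist": [0,0,0],"jaw": 0.07},{"delta_pos": [0,-0.0045,-0.093],"twist": [0,0,0],"jaw": 0.07},{"delta_pos": [0,-0.0045,-0.093],"twist": [0,0,0],"jaw": 0.07},{"delta_pos": [0,-0.0045,-0.093],"twist": [0,0,0],"jaw": 0.06}]}}

```text
t: 12.72
position: [0.4441, -0.2307, -0.0047]
orientation: [0.852, -0.524, 0.009, 0.001]
force: [1.4, 0.5, -0.2]
opening: 0.0633
```

```bash
python3 pr.py; python3 - <<'E'
from h import *
s=r.camera('side')
o=cv2.resize(s['img'][80:160,180:260],(500,500),interpolation=cv2.INTER_CUBIC);cv2.imwrite('pics/j.png',o[:,:,::-1])
E
```

```text
12.775 [ 0.4442 -0.2307 -0.0046] 0.0611040380973177 [-0.  -0.2  1.1] yaw -63.16994928561727 q6 0.48523361960240546
top 77 ((445.9208984375, -225.82615661621094), (39.917991638183594, 81.55239868164062), 15.425995826721191)
frost 104 n off 0.011712203374182611 yaw 16.527761876338033
end off 0.02196466175990042 33
```

View pics/j.png

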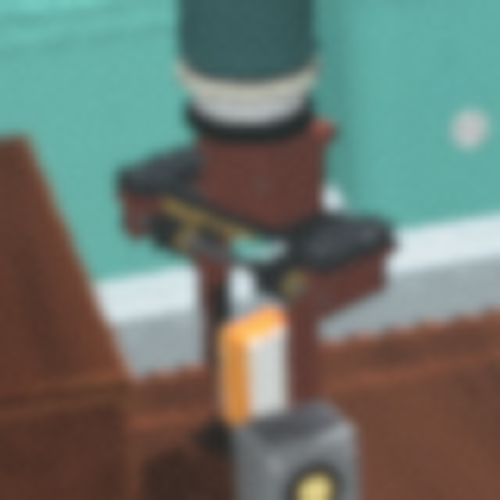

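>>> {"fn": "jog_arm", "kwargs": {"rows": [{"delta_pos": [0,0,0],"twist": [0,0,0],"jaw": 0.045},{"delta_pos": [0,0,0],"twist": [0,0,0],"jaw": 0.035},{"delta_pos": [0,0,0],"twist": [0,0,0],"jaw": 0.03},{"delta_pos": [0,0,0],"twist": [0,0,0],"jaw": 0.026},{"delta_pos": [0,0,0],"twist": [0,0,0],"jaw": 0.016},{"delta_pos": [0,0,0],"twist": [0,0,0],"jaw": 0.016},{"delta_pos": [0,0,0],"twist": [0,0,0],"jaw": 0.016},{"delta_pos": [0,0,0],"twist": [0,0,0],"jaw": 0.016}]}}

```text
t: 13.82
position: [0.4438, -0.2303, -0.0047]
orientation: [0.852, -0.524, 0.009, 0.0]
force: [-0.6, 1.9, 3.1]
opening: 0.0256
```

>>> {"fn": "jog_arm", "kwargs": {"rows": [{"delta_pos": [0,0,0.01],"twist": [0,0,0],"jaw": 0.016},{"delta_pos": [0,0,0.04],"twist": [0,0,0],"jaw": 0.016},{"delta_pos": [0,0,0.085],"twist": [0,0,0],"jaw": 0.016},{"delta_pos": [0,0,0.13],"twist": [0,0,0],"jaw": 0.016},{"delta_pos": [0.0,0.01,0.165],"twist": [0,0,8],"jaw": 0.016},{"delta_pos": [0.005,0.04,0.17],"twist": [0,0,17],"jaw": 0.016},{"delta_pos": [0.01,0.08,0.17],"twist": [0,0,26],"jaw": 0.016},{"delta_pos": [0.015,0.12,0.17],"twist": [0,0,35],"jaw": 0.016},{"delta_pos": [0.018,0.16,0.17],"twist": [0,0,44],"jaw": 0.016},{"delta_pos": [0.021,0.2,0.17],"twist": [0,0,53],"jaw": 0.016},{"delta_pos": [0.024,0.235,0.17],"twist": [0,0,61],"jaw": 0.016},{"delta_pos": [0.026,0.257,0.17],"twist": [0,0,68],"jaw": 0.016}]}}

```text
t: 15.32
position: [0.4702, 0.028, 0.166]
orientation: [0.999, 0.045, 0.008, -0.004]
force: [-0.5, -1.0, -1.6]
opening: 0.0262
```

>>> {"fn": "jog_arm", "kwargs": {"rows": [{"delta_pos": [0,0,0],"twist": [0,0,0],"jaw": 0.016},{"delta_pos": [0,0,0],"twist": [0,0,0],"jaw": 0.016},{"delta_pos": [0,0,0],"twist": [0,0,0],"jaw": 0.016}]}}

```text
t: 15.7
position: [0.4703, 0.0271, 0.1661]
orientation: [0.999, 0.044, 0.008, -0.004]
force: [0.3, 0.5, -1.0]
opening: 0.0256
```

```bash
cat > ck.py <<'E'
from h import *
s=r.camera('side');V=world(s)
t=r.read_state();q=t['orientation'];print(t['t'],np.round(t['position'],4),t['opening'],np.round(t['force'],1),'q',np.round(q,4),'yaw',np.degrees(2*np.arctan2(q[1],q[0])))
h=cv2.cvtColor(s['img'],cv2.COLOR_RGB2HSV)
am=(h[...,0]>8)&(h[...,0]<32)&(h[...,1]>140)&(h[...,2]>150)&(abs(V[...,0]-.47)<.05)&(abs(V[...,1]-.03)<.06)&(V[...,2]>.04)
p=V[am];print('amber',len(p),np.round(np.percentile(p,[2,50,98],axis=0),4).tolist())
for m in r.masks_of(s,'prism')[:2]:
  q=V[m['pixels']];q=q[~np.isnan(q[:,0])];print('mask',m['conf'],m['bbox'],np.round(np.percentile(q,[2,50,98],axis=0),4).tolist())
P=V.reshape(-1,3);c=[]
for sg in(-1,1):
  k=(abs(P[:,0]-.47)<.06)&((P[:,1]-.027)*sg>.05)&((P[:,1]-.027)*sg<.12)&(abs(P[:,2]-.107)<.006);c.append(np.array(rect(P[k])[0]));print(k.sum(),rect(P[k]))
print('mid',(c[0]+c[1])/2,'yaw',np.degrees(np.arctan2(*(c[1]-c[0])[::-1])))
np.save('am.npy',p)
o=cv2.resize(s['img'][90:190,190:290],(600,600),interpolation=cv2.INTER_CUBIC);cv2.imwrite('pics/k_%d.png'%(t['t']*10),o[:,:,::-1])
E
python3 ck.py; ls pics
```

```text
15.75 [0.4703 0.0271 0.1661] 0.025834801964222463 [-0.3  0.1 -1.6] q [ 0.999   0.0438  0.0082 -0.0041] yaw 5.017083629240563
amber 129 [[0.4577, 0.0223, 0.1816], [0.4666, 0.0474, 0.2236], [0.4752, 0.0507, 0.2492]]
mask 0.61 [236.9, 129.4, 15.3, 26.3] [[0.4553, 0.0142, 0.1813], [0.4708, 0.0469, 0.2164], [0.4837, 0.0512, 0.2491]]
114 ((478.12738037109375, -54.55621337890625), (53.31044006347656, 44.25407409667969), 5.93440055847168)
158 ((463.7630615234375, 108.28800964355469), (55.195716857910156, 47.344852447509766), 5.542970657348633)
mid [470.94522095  26.86589813] yaw 95.04095364125753
a.png
b.png
c.png
d.png
e.png
f.png
g.png
i.png
j.png
k_157.png
side0.png
top0.png
```

```bash
cat > pl.py <<'E'
from h import *
p=[]
for i in range(3):
  s=r.camera('side');V=world(s);h=cv2.cvtColor(s['img'],cv2.COLOR_RGB2HSV)
  am=(h[...,0]>8)&(h[...,0]<32)&(h[...,1]>140)&(h[...,2]>150)&(abs(V[...,0]-.47)<.05)&(abs(V[...,1]-.03)<.06)&(V[...,2]>.04)
  p.append(V[am])
p=np.vstack(p)
# y = a + b x + c z, robust
A=np.c_[np.ones(len(p)),p[:,0]-.47,p[:,2]-np.median(p[:,2])];k=p[:,1]>.04
for _ in range(5):
  co=np.linalg.lstsq(A[k],p[k,1],rcond=None)[0];k=abs(A@co-p[:,1])<.003
print('n',k.sum(),len(p),'face y',co[0],'at x .47; face yaw deg',90+np.degrees(np.arctan(-co[1]))*-1-0,'slope z deg',np.degrees(np.arctan(co[2])))
q=p[k]
for z in np.linspace(q[:,2].min(),q[:,2].max(),8):
  w=q[abs(q[:,2]-z)<.005]
  print(z.round(3),len(w),w[:,0].min().round(4),w[:,0].max().round(4),np.median(w[:,1]).round(4))
E
python3 pl.py
```

```text
n 315 403 face y 0.04872696342430382 at x .47; face yaw deg 96.02570732626164 slope z deg 0.4036311081786766
0.179 19 0.4579 0.4726 0.0476
0.189 49 0.4577 0.4728 0.0482
0.199 43 0.4572 0.4716 0.0477
0.209 40 0.4577 0.4721 0.0481
0.219 46 0.457 0.472 0.0486
0.23 46 0.4566 0.4741 0.0486
0.24 47 0.4567 0.4743 0.0483
0.25 22 0.4595 0.4741 0.0479
```

View pics/k_157.png

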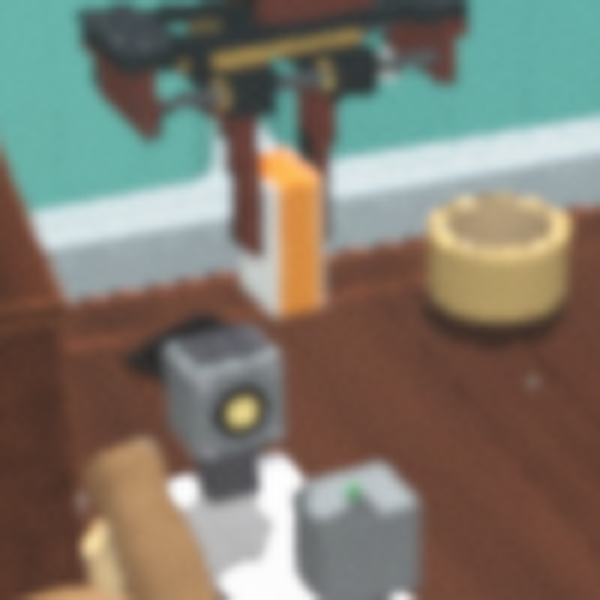

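>>> {"fn": "jog_arm", "kwargs": {"rows": [{"delta_pos": [0,0,-0.02],"twist": [0,0,0],"jaw": 0.016},{"delta_pos": [0,0,-0.045],"twist": [0,0,0],"jaw": 0.016},{"delta_pos": [0,0,-0.07],"twist": [0,0,0],"jaw": 0.016},{"delta_pos": [0,0,-0.095],"twist": [0,0,0],"jaw": 0.016},{"delta_pos": [0,0,-0.115],"twist": [0,0,0],"jaw": 0.016},{"delta_pos": [0,0,-0.13],"twist": [0,0,0],"jaw": 0.016},{"delta_pos": [0,0,-0.1365],"twist": [0,0,0],"jaw": 0.016},{"delta_pos": [0,0,-0.1365],"twist": [0,0,0],"jaw": 0.016},{"delta_pos": [0,0,-0.1365],"twist": [0,0,0],"jaw": 0.016},{"delta_pos": [0,0,-0.1365],"twist": [0,0,0],"jaw": 0.016}]}}

```text
t: 17.2
position: [0.4708, 0.0275, 0.03]
orientation: [0.999, 0.044, 0.009, -0.004]
force: [0.4, -0.8, -1.5]
opening: 0.0257
```

```bash
python3 ck.py; python3 pl.py; python3 - <<'E'
from h import *
c=r.camera('top');s=r.camera('side');V=world(c)
T=np.array(s['world_from_camera']);f=192/np.tan(np.radians(s['fovy'])/2)
# lens centres in side view: yellow lens -> check lens centre world
h=cv2.cvtColor(s['img'],cv2.COLOR_RGB2HSV);W=world(s)
ye=(h[...,0]>18)&(h[...,0]<38)&(h[...,1]>70)&(h[...,2]>120)&(abs(W[...,0]-.475)<.03)&(W[...,1]<-.02)&(W[...,1]>-.06)&(W[...,2]>.05)&(W[...,2]<.1)
print('lens',ye.sum(),np.nanmean(W[ye],0))
o=np.hstack([cv2.resize(s['img'][110:190,200:280],(400,400),interpolation=cv2.INTER_CUBIC),cv2.resize(c['img'][160:240,260:340],(400,400),interpolation=cv2.INTER_CUBIC)])
cv2.imwrite('pics/l.png',o[:,:,::-1])
E
```

```text
17.25 [0.4707 0.0275 0.03  ] 0.02578959913952715 [-0.7 -0.2 -1.7] q [ 0.999   0.0443  0.0086 -0.0041] yaw 5.072854967131699
amber 72 [[0.4606, 0.0132, 0.0793], [0.4678, 0.0468, 0.1105], [0.4829, 0.0517, 0.1232]]
mask 0.67 [239.1, 165.8, 16.0, 19.4] [[0.4576, 0.0203, 0.048], [0.4746, 0.0468, 0.0968], [0.4847, 0.0541, 0.114]]
27 ((495.01605224609375, -49.10379409790039), (20.77587890625, 36.850120544433594), 3.986551284790039)
150 ((463.93194580078125, 108.56878662109375), (55.50769805908203, 47.7926025390625), 9.81633472442627)
mid [479.47399902  29.73249626] yaw 101.15246951736998
n 134 245 face y 0.0485315410665989 at x .47; face yaw deg 92.54532221616616 slope z deg 0.28375109957388606
0.076 16 0.4571 0.4719 0.0481
0.082 33 0.4567 0.4723 0.0479
0.087 32 0.4567 0.4722 0.0479
0.093 37 0.457 0.4722 0.0483
0.098 39 0.4568 0.4721 0.0484
0.103 37 0.4568 0.4742 0.0485
0.109 36 0.4572 0.4742 0.0483
0.114 16 0.4602 0.4742 0.0485
lens 6 [ 0.48022875 -0.03146524  0.07487643]
```

View pics/l.png

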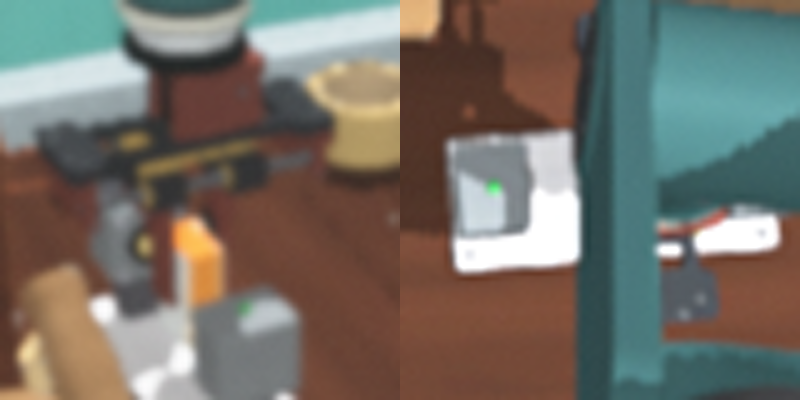

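```bash
python3 - <<'E'
from h import *
s=r.camera('side');P=world(s).reshape(-1,3)
q=P[(P[:,2]>.066)&(P[:,2]<.078)&(np.hypot(P[:,0]-.401,P[:,1]-.358)<.1)];print('pot',rect(q)[0])
t=r.read_state();print(t['t'],t['position'],t['opening'],t['qd'].round(3) if hasattr(t['qd'],'round') else t['qd'])
print(r.hand_in())
E
```

```text
pot (402.8463134765625, 360.02374267578125)
17.6 [0.47022468 0.02752846 0.02951298] 0.02568023919715587 [ 0.001  0.001  0.001 -0.001  0.     0.001]
the job is handed in; nothing more can be done
None
```

I moved the blanking post into the steel pot, then gripped the amber prism by its frosted sides and held it upright in the light path. I handed the job in at about 17.6 s, with the arm still and holding it there.

**Last checks, side camera:**
- **Post:** it was standing in the pot when checked just after release. The pot rim is within about 1.5 mm of where it was, which is within measuring noise.
- **Position:** the prism centre is within about 1 mm of the midpoint between the heads, and its height is about 75 mm.
- **Angle:** it leans about 0.3–0.4° along the beam. The gripper is turned about 5.0°, against 4.7–5.0° for the photometer. Fitting the prism's end face gave 92.5° and 96° for a beam direction of about 95°, so that check is only rough.
- **Contact:** forces read along the way stayed at about 5 N or less. I did not check the mortar, weight and pen again afterwards.

**What disagreed:**
- **Height reading:** the arm reads about 40 mm lower than the camera shows the fingertips. I set grasp heights by the camera, and both grasps worked.
- **Top camera:** it differs from the side camera by 2–3 mm. I used the side camera, because it matches the arm's reading to about 1 mm in the horizontal plane.
- **Head position:** in the final view the gripper and prism hid most of the lamp head. The midpoint therefore comes from readings taken before I lowered the prism.

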